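# Set the polariscope ring to its set-point tab and trigger the reading

## Robot

A 7-joint arm with a two-finger parallel gripper is mounted at the origin on the work surface. World frame = base frame: x ahead of the robot, y to its left, z up, the work surface at z = 0. Lengths are in m, angles in rad, forces in N, time in s.
With the tool pointing down it reaches from about 0.425 to 0.925 m from the base axis. Payload 6.8 kg.
Tool frame: the origin (TCP) lies midway between the tips of the shut fingers; the grasp point (between the pads) lies 19 mm behind it; x points along the fingers, z is the direction in which the jaws open and shut, and the axes are right-handed (so a half turn about x gives the same grasp; the last joint's range is limited). The gripper opens to 88 mm and grips with 3 to 60 N. Pads are 20 mm wide; open, the fingers measure 115 mm over their backs; the gripper's body (75 mm by 178 mm) begins 61 mm behind the grasp point.
Start: joints at [1.029, 0.477, 0.022, 1.555, -0.011, 1.109, -0.083], TCP at [0.284, -0.612, 0.223] pointing down, gripper open.
Joint ranges: [-2.96, 2.96], [-0.34, 2.1], [-1.41, 1.46], [0.24, 2.44], [-1.37, 4.51], [0.17, 1.92], [-2.96, 2.96]. Speed limits (rad/s): [2.39, 2.39, 3.14, 3.14, 3.14, 3.14, 3.14].

## Interface

Orientations are given as a 3x3 rotation matrix whose columns are the frame's x, y, z axes.
In Python, from plant import monitor, viewer, workorder gives the robot as it stands.
- The arm moves only by the shell command python3 -m jog 'ROWS' [FORCE]. ROWS is a JSON object of lists of equal length, an entry for each row: "delta_rot": the turn, a rotation vector about the tool's x, y, z in rad, a list of three; "dp": the shift along the tool's x, y, z in cm, a list of three; "fingers": the finger opening in cm, from 0 to 8.78. In form: {"delta_rot": [[ax, ay, az], ...], "dp": [[x, y, z], ...], "fingers": [fingers, ...]}. A call has 1 to 12 rows; each row is the pose to reach, as a shift and turn from the pose commanded when the call began, along the tool's axes at that moment; what a row does not reach only later rows make up. A row lasts 1/8 s, in which the tool goes at most 62.5 mm and 10.7 degrees, less where a joint would pass 70% of its speed; a pose out of reach is approached as far as the arm can. A call with a gripper value outside its range is refused whole. The fingers move at their own pace and stop on an object; FORCE is the grip in N (left out, the last holds). Time passes only in rows, so rows that repeat a pose let the fingers close. It gives the time, the measured TCP pose, the force and the opening at its end, in the units of the state.
- monitor.read_state(): the state, without advancing time (a new reading comes with each control period).
- viewer.snapshot(name): name is "scene" or "top" or "wrist"; returns (picture, depth): 400x640x3 uint8, blue, green, red; 400x640 float32, m along the optical axis (not along the pixel's ray), 0 where there is no reading.
- viewer.camera_model(name): a dict with "K" (3x3 intrinsics, pixels), "xyz" and "attitude" of the camera in the world. Camera axes: x right, y down, z forward; pixel columns grow to the right and rows downward; lengths in m; the calibration is good to about 2 mm. A picture is of the moment at which its call begins: read the wrist's pose just before it. camera_model takes no time and is no camera call; for the wrist camera it gives the pose at the moment of the call.
- workorder.sign_off(): hands the job in, once; it reports no verdict.
The state is a dict: "t": time; "q": joint angles; "dq": joint speeds; "tau": joint torques, N m; "ee_pos": TCP position; "ee_rot": TCP orientation; "wrist_force": force on the tool from outside, world axes, zero at the start; "moment": the same for the moment, N m; "width": finger opening in m.
Only numpy, scipy, OpenCV 4.12 (cv2) and the standard library are available. Lean on these libraries where they do the work, as an engineer would, in place of code of your own. Each camera call takes 0.05 s, during which the arm holds its last target.

## Task

With a fingertip, gently push the upright post of the polariscope's ring lever around its arc until it stands squarely over the aluminium set-point tab on the scale, leaving the tab where it is. Then press the button on the little box all the way down to take the reading, let it come up again, and move clear. Do not pinch or lift anything, and leave the sample cup on the window and the other labware where they stand.

Things in the scene. Friction and masses are not known exactly. Their poses are not given: they have to be found in the camera images.
- stage: Fixed polariscope: grey drum 190 mm in diameter, 50 mm high, with a white box 46 mm high on its -x side. Origin: drum axis at bench level; z up. On it a dark knurled ring (132 mm outside, 84 inside, top at 62 mm height) turns about the drum's axis, around a fixed white window (top at 56 mm) that carries the sample cup. Black scale marks every 5 degrees on the +x side of the rim.
- ring (a joint): Turn of the ring and lever about the drum's axis, rad: 0 when the lever points along the stage's +x, growing counter-clockwise from above; stops at -1.35 and 1.35. It stays where it is left: about 2.5 N at the post turns it. At the start the lever is clockwise (lower value) of the tab by at least 0.5 rad.
- lever_post (a point): Centre of the top end (104 mm above the bench) of the upright steel post at the lever's end: 12 mm in diameter, 112 mm from the drum's axis. The lever is a flat steel bar 8 mm wide from the ring to the post, underside at 62 mm and top at 68 mm above the bench; the post stands free above it.
- index (a joint): Angle of the set-point tab about the drum's axis, rad, with the same zero and sense as ring; when the two are equal the post is exactly over the tab. It is stiff (about 13 N to shift) and is not to be moved.
- index_tab (a point): Point on the upper face (55 mm above the bench) of the set-point tab, on its centre line, 112 mm from the drum's axis: right below the post when the ring is set. The tab is an aluminium clip 18 mm wide, 4 mm thick, reaching out from the drum's rim to 122 mm from the axis. The lever passes 7 mm above it.
- sample: Small glass sample cup, 42 mm in diameter and 42 mm high, loose, standing on the window in the middle of the ring (its top about 98 mm above the bench). Origin: centre of its underside. Not to be moved.
- console: Grey box fixed to the bench, 80 x 60 x 30 mm (x, y, z), with one round push button on top. Origin: centre of its underside.
- read_top (a point): Centre of the top face of the box's push button, a white disc 28 mm in diameter in a black collar 44 mm in diameter; 52 mm above the bench when up; pressed straight down.
- read (a joint): Travel of the push button, m: 0 when up, 0.006 when fully down, where its spring pushes back with 5 N; it springs back when let go.
- amber: Bystander: brown jar with a black cap and white label, 70 mm in diameter, 120 mm high, loose. Origin: centre of its underside.
- beaker: Bystander: clear plastic beaker, 80 mm in diameter, 85 mm high, loose. Origin: centre of its underside.
- stopper: Bystander: grey plastic stopper, flange 44 mm in diameter, 36 mm high, loose. Origin: centre of its underside.
Not all that is in view belongs to the job. Several things look just like the console: the one meant starts farthest to the robot's left.

How it is judged:
On the way, in this order (a step that is already met when the one before it is completed fails the run):
1. the lever's post rests over the set-point tab (within 5.5 mm) with the ring still (horizontal distance between lever_post and index_tab below 0.0055 m and velocity of joint ring between -0.05 and 0.05 rad/s), for 0.3 s.
2. the button is pressed down with the ring still set (horizontal distance between lever_post and index_tab below 0.0055 m and value of joint read above 0.0045 m), for 0.05 s.
At the end, for the whole second after the job is handed in: The ring is at rest with the post's centre within 5.5 mm of the tab's centre line point, the button has been pressed (over 4.5 mm) after that and is up again, the sample cup stands upright within 12 mm of where it was, and the other labware within 20 mm (all of step 1 and value of joint read below 0.0015 m and distance of sample from where it was at the start of the episode below 0.012 m and angle between sample's own z axis and vertical below 0.1 rad and distance of each of amber, beaker, stopper from where it was at the start of the episode below 0.02 m); the robot touches nothing.
It fails at once if the set-point tab is shifted by more than 5 mm (distance of index_tab from where it was at the start of the episode above 0.005 m).
It fails at once if the sample cup is lifted, shoved more than 12 mm or tipped (distance of sample from where it was at the start of the episode above 0.012 m or angle between sample's own z axis and vertical above 0.2 rad).
It fails at once if other labware is lifted, carried or shoved more than 20 mm (distance of any of amber, beaker, stopper from where it was at the start of the episode above 0.02 m).
It fails at once if the fingers press on the polariscope or its lever with more than 30 N (contact force between the fingers and stage above 30 N).
It also fails if it takes over 64 s, if anything falls off the work surface, if the arm or the gripper's body presses on something with over 40 N, if the wrist force passes 120 N, or if a joint passes its speed limit or range.

## Working session

There is one attempt and no reset: what is moved stays moved. The work goes in short steps, Python scripts to look and compute and a shell command to move; the robot and the scene stay as the last step left them, time stands still between calls to the robot, and variables do not carry over. Pictures are saved under pics/ and viewed, and the job is handed in when it is done.

```bash
ls; mkdir -p pics; python3 - <<'E'
from plant import monitor, viewer
import cv2,numpy as np
s=monitor.read_state()
print(s['t'],s['ee_pos'],s['ee_rot'],s['width'])
for n in ['scene','top']:
    im,d=viewer.snapshot(n); cv2.imwrite(f'pics/{n}0.png',im); np.savez(f'pics/{n}0.npz',im=im,d=d,**viewer.camera_model(n))
    print(n,viewer.camera_model(n))
E
```

```text
pics
0.0 [ 0.28344729 -0.611961    0.22169553] [[-8.86610404e-04  9.07383272e-01  4.20303237e-01]
 [ 1.53013708e-03  4.20304141e-01 -9.07381996e-01]
 [-9.99998436e-01 -1.61372752e-04 -1.76106681e-03]] 0.08785904205345023
scene {'K': array([[416.84660002,   0.        , 317.89404928],
       [  0.        , 416.84660002, 195.68021705],
       [  0.        ,   0.        ,   1.        ]]), 'xyz': array([ 1.19642852, -0.49183588,  0.77400807]), 'attitude': array([[ 0.60756439,  0.51500213, -0.60468035],
       [ 0.79424886, -0.38832138,  0.46730638],
       [ 0.00585348, -0.76418539, -0.6449701 ]])}
top {'K': array([[509.49203285,   0.        , 327.01815969],
       [  0.        , 509.49203285, 199.43480886],
       [  0.        ,   0.        ,   1.        ]]), 'xyz': array([0.46191374, 0.02163836, 1.4697623 ]), 'attitude': array([[-0.01506308, -0.99793268,  0.06247779],
       [-0.99987466,  0.01472876, -0.00580828],
       [ 0.00487605, -0.06255745, -0.99802945]])}
```

View pics/scene0.png

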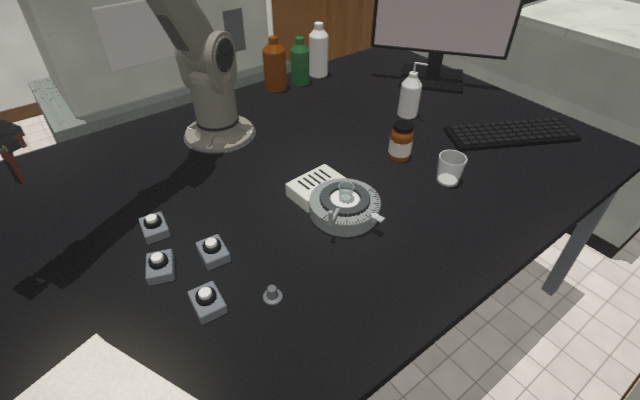

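View pics/top0.png

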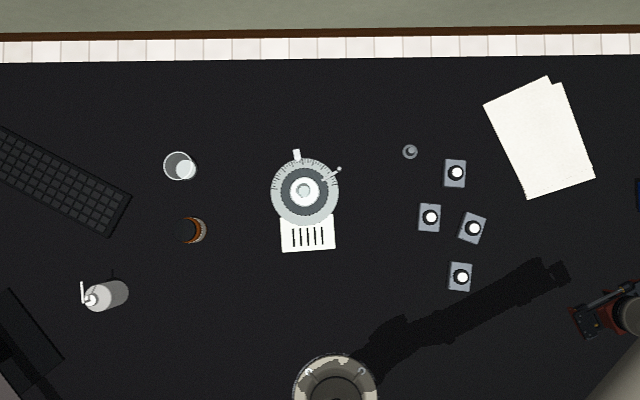

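The top view (up is +x, left is +y) shows the stage at about (304,191), the tab at (297,155) and the post at (338,169). The cup is in the middle of the ring. There are four lookalike boxes with buttons at (456,172), (431,217), (474,228) and (461,277). The one farthest to the robot's left has the largest y, which should be (431,217). I'll measure it and check a crop.

```bash
cat > h.py <<'E'
import numpy as np,cv2
def load(n):
    return dict(np.load(f'pics/{n}.npz'))
def cast(m,uv,z):
    r=m['attitude']@np.linalg.solve(m['K'],np.array([uv[0],uv[1],1.])); o=m['xyz']
    return o+r*(z-o[2])/r[2]
def proj(m,p):
    c=m['K']@(m['attitude'].T@(np.asarray(p)-m['xyz'])); return c[:2]/c[2]
def wpts(m):
    d=m['d'];v,u=np.mgrid[:d.shape[0],:d.shape[1]]
    r=np.stack([u,v,np.ones_like(u)],-1)@np.linalg.inv(m['K']).T*d[...,None]
    return r@m['attitude'].T+m['xyz']
E
python3 - <<'E'
from h import *
m=load('top0');im=m['im']
g=cv2.cvtColor(im,cv2.COLOR_BGR2GRAY)
# buttons: bright blobs
n,l,st,c=cv2.connectedComponentsWithStats((g>200).astype('uint8'))
for i in range(1,n):
    if 20<st[i,4]<2000 and 120<c[i,1]<320: print(c[i].round(1),st[i,4],cast(m,c[i],.052).round(4))
W=wpts(m)
for uv in [(431,217),(338,169),(297,155),(304,191),(325,170),(410,152)]: print(uv,W[uv[1],uv[0]].round(3))
cv2.imwrite('pics/c1.png',np.hstack([cv2.resize(im[130:260,250:350],None,fx=4,fy=4,interpolation=2),cv2.resize(im[150:280,400:490],None,fx=4,fy=4,interpolation=2)]))
E
```

```text
[185.3 168.9] 275 [0.642  0.4081 0.052 ]
[456.8 171.9] 71 [ 0.6226 -0.3512  0.052 ]
[304.3 191.7] 582 [0.5733 0.0763 0.052 ]
[430.8 216.9] 70 [ 0.4977 -0.275   0.052 ]
[474.  227.9] 70 [ 0.4654 -0.3944  0.052 ]
[462.2 276.9] 71 [ 0.3306 -0.3572  0.052 ]
[ 81.5 291.8] 45 [0.306  0.6924 0.052 ]
[103.6 295.6] 132 [0.2949 0.6318 0.052 ]
[ 91.  300.7] 64 [0.2815 0.6659 0.052 ]
(431, 217) [ 0.497 -0.275  0.053]
(338, 169) [ 0.629 -0.017  0.103]
(297, 155) [0.677 0.096 0.051]
(304, 191) [0.575 0.077 0.057]
(325, 170) [0.634 0.018 0.049]
(410, 152) [ 0.682 -0.223  0.045]
```

View pics/c1.png

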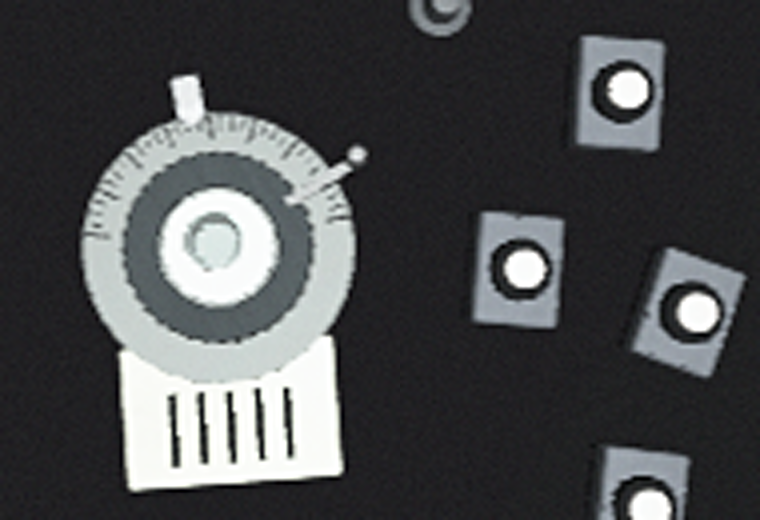

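The crop confirms the box at (431,217) is leftmost: y=-0.275, against -0.351, -0.394 and -0.357 for the others. It is clear of its neighbours. Next I'll measure the drum axis, tab and post precisely.

```bash
python3 - <<'E'
from h import *
from scipy.optimize import least_squares
m=load('top0');im=m['im'];g=cv2.cvtColor(im,cv2.COLOR_BGR2GRAY).astype(int)
W=wpts(m)
def circ(mask,z):
    ys,xs=np.nonzero(mask); P=np.array([cast(m,(x,y),z)[:2] for x,y in zip(xs,ys)])
    f=least_squares(lambda a:np.hypot(*(P-a[:2]).T)-a[2],[.573,.076,.07],loss='soft_l1',f_scale=.002); return f.x
# radial scan from approx centre
def edges(z,r0,r1,fn,angs,c0=(.573,.077)):
    P=[]
    for a in angs:
        rs=np.linspace(r0,r1,200); v=[]
        for r in rs:
            u=proj(m,[c0[0]+r*np.cos(a),c0[1]+r*np.sin(a),z]); v.append(cv2.getRectSubPix(im.astype(np.float32),(1,1),(float(u[0]),float(u[1]))).mean())
        i=np.argmin(np.gradient(v)) if fn=='fall' else np.argmax(np.gradient(v)); P.append([c0[0]+rs[i]*np.cos(a),c0[1]+rs[i]*np.sin(a)])
    P=np.array(P)
    f=least_squares(lambda q:np.hypot(*(P-q[:2]).T)-q[2],[*c0,.07],loss='soft_l1',f_scale=.001);return f.x
d=np.deg2rad
A=d(np.r_[-120:-50:3,-25:0:3, 25:120:3])
print('drum',edges(.05,.085,.105,'fall',A))
print('ring',edges(.062,.055,.078,'rise',d(np.r_[0:300:4])))
print('window',edges(.056,.03,.052,'fall',d(np.r_[0:360:4])))
# post top pixels, depth
M=(W[...,2]>.09)&(np.hypot(W[...,0]-.573,W[...,1]-.077)<.14)&(np.hypot(W[...,0]-.573,W[...,1]-.077)>.09)
ys,xs=np.nonzero(M);print('post',len(xs),cast(m,(xs.mean(),ys.mean()),.104))
# brightness-based
# tab
u0=proj(m,[.684,.1,.055]);print(u0)
M=(g>150)&(np.hypot(W[...,0]-.573,W[...,1]-.077)>.098)&(np.hypot(W[...,0]-.573,W[...,1]-.077)<.13)&(W[...,1]>.05)&(W[...,0]>.6)
ys,xs=np.nonzero(M);P=np.array([cast(m,(x,y),.055) for x,y in zip(xs,ys)]);print('tab',len(xs),P.mean(0),P.min(0),P.max(0))
# box sides, for stage yaw
M=((g>215)&(W[...,0]<.5)&(W[...,0]>.42)&(abs(W[...,1]-.06)<.1)).astype('uint8')
c=max(cv2.findContours(M,0,1)[0],key=cv2.contourArea);print(cv2.minAreaRect(c))
E
python3 - <<'E'
import sys;sys.path.insert(0,'.')
import os;os.chdir('.')
from h import *
m=load('scene0');im=m['im'];print(proj(m,[.573,.077,.06]))
cv2.imwrite('pics/c2.png',cv2.resize(im[150:260,270:410],None,fx=5,fy=5,interpolation=2))
E
```

```text
drum [0.57315599 0.07697275 0.09571128]
ring [0.57352381 0.07680536 0.06638017]
window [0.57386404 0.07671684 0.04101462]
post 1040 [0.53376596 0.0364901  0.104     ]
[295.35062688 152.26389194]
tab 65 [0.67696851 0.10122051 0.055     ] [0.60421794 0.08708771 0.055     ] [0.69321983 0.16595793 0.055     ]
((307.0444030761719, 232.4990234375), (28.19304084777832, 53.564552307128906), 88.72696685791016)
[343.90465009 197.06921004]
```

View pics/c2.png

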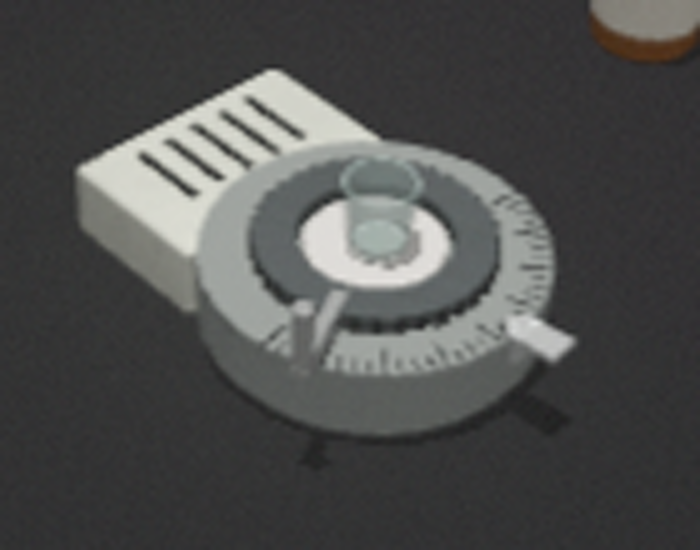

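The scene crop matches: post at about (330,212) in the full image, tab at about (378,217), cup inside the ring. The post mask was polluted by pixels with no depth, so I'll redo it.

```bash
python3 - <<'E'
from h import *
m=load('top0');im=m['im'];g=cv2.cvtColor(im,cv2.COLOR_BGR2GRAY).astype(int)
C=np.array([.5734,.0769])
W=wpts(m);R=np.hypot(*(W[...,:2]-C).transpose(2,0,1));ok=m['d']>0
M=ok&(W[...,2]>.085)&(W[...,2]<.13)&(R>.09)&(R<.135)
ys,xs=np.nonzero(M);print('post',len(xs),W[M][:,2].round(3));p=cast(m,(xs.mean(),ys.mean()),.104)
print(xs.mean(),ys.mean(),p,np.hypot(*(p[:2]-C)),np.arctan2(*(p[:2]-C)[::-1]))
n,l,st,c=cv2.connectedComponentsWithStats((g[140:175,285:312]>215).astype('uint8'))
np.set_printoptions(linewidth=250)
print(g[145:170,286:310])
print(g[162:177,330:346])
E
```

```text
post 19 [0.103 0.102 0.099 0.107 0.106 0.105 0.103 0.101 0.096 0.109 0.097 0.103
 0.1   0.102 0.101 0.102 0.103 0.106 0.087]
339.10526315789474 168.42105263157896 [ 0.63071514 -0.02016229  0.104     ] 0.11272140054353211 -1.0373925175258387
[[ 31  33  29  32  30  30  30  36  30  33  31  33  33  33  33  36  33  31  31  32  36  32  33  33]
 [ 33  33  32  32  34  30  33  37  31  31  29  29  34  32  31  35  32  32  28  31  35  31  29  32]
 [ 33  28  32  31  32  29  31  32  27  29  25  27  29  31  29  34  32  34  33  33  30  31  34  33]
 [ 32  35  29  29  37  30  28  34  38  42  50  59  75  66  25  28  31  29  33  33  32  31  30  28]
 [ 33  30  29  34  32  29  29 112 153 182 238 253 228 121  26  31  34  31  33  26  30  33  32  27]
 [ 34  34  30  31  29  26  98 218 248 241 241 239 246 199  17  28  32  33  31  35  30  34  30  31]
 [ 29  32  31  31  32  24  92 208 242 238 237 235 242 194  23  31  32  30  35  28  30  34  30  33]
 [ 32  34  32  33  32  29  42 190 242 238 236 236 240 217 104  23  29  28  33  33  30  33  31  30]
 [ 34  34  30  31  30  28  20 182 243 238 236 238 240 214 103  25  
[... 1922 characters left out ...]
 100  58  33  28  33  31  31]
 [ 27  33  34  30  31  25  30 110 189 216 175  78  29  30  31  29]
 [ 25  30  33  29  33  30  50 155 217 219 205 133  26  31  32  30]
 [ 88  25  27  32  23  13  30 153 222 232 192  69  27  33  33  27]
 [168  58  24  18  33  90 101  74 112 132 105  58  28  29  33  32]
 [193 160  32  91 187 225 194 109  55  63  51  31  31  32  33  30]
 [213 190 198 222 217 219 226 178  56  37  28  26  31  31  33  32]
 [209 210 211 215 222 189 102  16  18  28  31  32  33  32  31  30]
 [211 212 216 219 184  80  21  26  27  29  31  33  30  33  30  34]
 [214 215 192 123  49  23  21  34  34  32  34  33  31  34  32  30]
 [181  98  91 178 170  50  27  35  27  33  34  31  31  30  31  31]]
```

```bash
python3 - <<'E'
from h import *
m=load('top0');im=m['im'];g=cv2.cvtColor(im,cv2.COLOR_BGR2GRAY).astype(float)
C=np.array([.5734,.0769])
def cen(y0,y1,x0,x1,z):
    w=np.clip(g[y0:y1,x0:x1]-33,0,None);ys,xs=np.mgrid[y0:y1,x0:x1]
    u=(np.sum(w*xs)/w.sum(),np.sum(w*ys)/w.sum());p=cast(m,u,z)[:2];d=p-C
    return np.round(u,2),p.round(4),np.hypot(*d).round(4),np.arctan2(d[1],d[0]).round(4)
for y in range(149,158): print(y,cen(y,y+1,290,303,.055))
print(cen(150,157,290,303,.055))
print('post',cen(166,170,335,343,.104), cen(166,171,336,343,.104))
E
```

```text
149 (array([296.24, 149.  ]), array([0.6932, 0.0974]), np.float64(0.1215), np.float64(0.1696))
150 (array([295.78, 150.  ]), array([0.6904, 0.0987]), np.float64(0.119), np.float64(0.1845))
151 (array([295.8, 151. ]), array([0.6875, 0.0987]), np.float64(0.1162), np.float64(0.1887))
152 (array([296.22, 152.  ]), array([0.6847, 0.0976]), np.float64(0.1132), np.float64(0.1834))
153 (array([296.26, 153.  ]), array([0.6819, 0.0975]), np.float64(0.1104), np.float64(0.1875))
154 (array([296.55, 154.  ]), array([0.6791, 0.0967]), np.float64(0.1075), np.float64(0.1852))
155 (array([296.84, 155.  ]), array([0.6762, 0.0959]), np.float64(0.1046), np.float64(0.1828))
156 (array([296.87, 156.  ]), array([0.6734, 0.0959]), np.float64(0.1018), np.float64(0.1874))
157 (array([297.17, 157.  ]), array([0.6706, 0.0951]), np.float64(0.0989), np.float64(0.1849))
(array([296.33, 152.99]), array([0.6819, 0.0973]), np.float64(0.1104), np.float64(0.1857))
post (array([338.82, 167.92]), array([ 0.6321, -0.0194]), np.float64(0.1128), np.float64(-1.0234)) (array([338.75, 168.22]), array([ 0.6313, -0.0192]), np.float64(0.1122), np.float64(-1.0288))
```

Measured, all consistent with the given sizes:

| Item | Value |
|---|---|
| Drum axis | (0.5734, 0.0769); radii 95.7/66.4/41 mm |
| Tab | world angle 0.1855 rad, end at R 121.5 mm |
| Post | world angle -1.026 rad, R 112.5 mm |
| Button | (0.4977, -0.2750), depth 53 mm |

I'll shut the fingers and push with their +y side, which is 10 mm from the TCP. That puts the post centre at TCP + 16 mm along tool y, with the tool yawing along the arc.

```bash
cat > plan.py <<'E'
from h import *
from scipy.spatial.transform import Rotation as Ro
from plant import monitor
C=np.array([.5734,.0769])
def tool(yaw): # y axis at yaw (world), x down
    y=np.array([np.cos(yaw),np.sin(yaw),0]);x=np.array([0,0,-1.]);return np.column_stack([x,y,np.cross(x,y)])
def rel(P,R,P0,R0): 
    return (R0.T@(P-P0)*100).round(2),Ro.from_matrix(R0.T@R).as_rotvec().round(3)
def arc(th,gap,z,off=.016):  # pose pushing post at angle th, gap behind contact
    t=np.array([-np.sin(th),np.cos(th)]);r=np.array([np.cos(th),np.sin(th)])
    p=C+.112*r-(off+gap)*t
    return np.array([*p,z]),tool(th+np.pi/2)
def now():
    s=monitor.read_state();return s,s['ee_pos'],s['ee_rot']
E
python3 - <<'E'
from plan import *
s,P0,R0=now()
P,R=arc(-1.026,.025,.2217);print(P,*rel(P,R,P0,R0))
E
```

```text
[ 0.59637877 -0.04013408  0.2217    ] [  0.06  52.43 -38.74] [-0.111 -0.002  0.   ]
```

```bash
python3 -m jog '{"dp":[[0,10,-7.4],[0,20,-14.8],[0,30,-22.2],[0,40,-29.6],[0,52.4,-38.7],[0,52.4,-38.7],[0,52.4,-38.7],[0,52.4,-38.7],[0,52.4,-38.7],[0,52.4,-38.7],[0,52.4,-38.7],[0,52.4,-38.7]],"delta_rot":[[0,0,0],[0,0,0],[-0.05,0,0],[-0.11,0,0],[-0.11,0,0],[-0.11,0,0],[-0.11,0,0],[-0.11,0,0],[-0.11,0,0],[-0.11,0,0],[-0.11,0,0],[-0.11,0,0]],"fingers":[0,0,0,0,0,0,0,0,0,0,0,0]}' 20
python3 -m jog '{"dp":[[0,0,0],[0,0,0]],"delta_rot":[[0,0,0],[0,0,0]],"fingers":[0,0]}'
python3 - <<'E'
from plan import *
from plant import viewer
s,P0,R0=now()
P,R=arc(-1.026,.025,.080);print(s['t'],s['wrist_force'],s['width'],P0,P,*rel(P,R,P0,R0))
m=viewer.camera_model('wrist');im,d=viewer.snapshot('wrist');cv2.imwrite('pics/w1.png',im);np.savez('pics/w1.npz',im=im,d=d,**m)
im,d=viewer.snapshot('scene');cv2.imwrite('pics/s1.png',im)
E
```

```text
t: 1.6
ee_pos: [0.5968, -0.0384, 0.2221]
ee_rot: [[-0.001, 0.853, 0.521], [0.001, 0.521, -0.853], [-1.0, -0.0, -0.001]]
wrist_force: [-0.7, 0.0, 0.4]
width: 0.0005
t: 1.85
ee_pos: [0.5959, -0.0433, 0.2226]
ee_rot: [[-0.0, 0.857, 0.515], [-0.001, 0.515, -0.857], [-1.0, -0.001, 0.001]]
wrist_force: [0.4, 0.6, 0.4]
width: 0.0006
1.85 [0.44785461 0.56637978 0.35761639] 0.0005619425768966194 [ 0.59587598 -0.04333023  0.2225831 ] [ 0.59637877 -0.04013408  0.08      ] [14.26  0.22 -0.26] [-0.004  0.001  0.001]
```

View pics/w1.png

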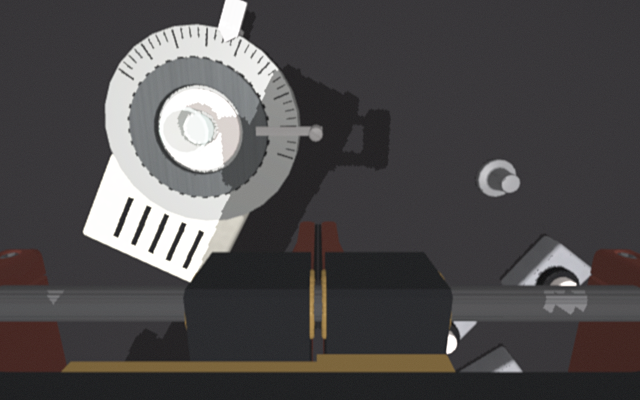

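View pics/s1.png

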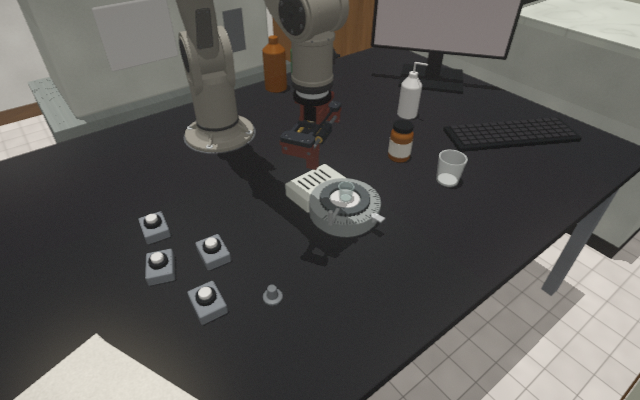

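The wrist view shows the post at (316,133), exactly ahead of the shut fingertips, and the tab at (232,18), with the cup intact in the middle. I'll cross-check the tab angle in this view.

```bash
python3 - <<'E'
from plan import *
m=load('w1');im=m['im'];g=cv2.cvtColor(im,cv2.COLOR_BGR2GRAY).astype(np.uint8)
print('axis px',proj(m,[*C,.056]))
def circ(z,r0,r1,rise,angs,c0):
    P=[]
    for a in angs:
        rs=np.linspace(r0,r1,160);u=np.array([proj(m,[c0[0]+r*np.cos(a),c0[1]+r*np.sin(a),z]) for r in rs]).astype(np.float32)
        v=cv2.remap(g,u[:,:1],u[:,1:],1).ravel().astype(float);gr=np.gradient(v);i=np.argmax(gr) if rise else np.argmin(gr)
        P.append([c0[0]+rs[i]*np.cos(a),c0[1]+rs[i]*np.sin(a)])
    P=np.array(P)
    from scipy.optimize import least_squares
    return least_squares(lambda q:np.hypot(*(P-q[:2]).T)-q[2],[*c0,.07],loss='soft_l1',f_scale=.0005).x
ring=circ(.062,.056,.078,True,np.deg2rad(np.r_[20:180:4]),C);print('ring',ring)
drum=circ(.05,.087,.105,False,np.deg2rad(np.r_[30:110:3]),C);print('drum',drum)
M=(g>222).astype('uint8');M[60:]=0
n,l,st,c=cv2.connectedComponentsWithStats(M)
i=1+np.argmax(st[1:,4]);print(st[i],c[i])
ys,xs=np.nonzero(l==i);P=np.array([cast(m,(x,y),.055)[:2] for x,y in zip(xs,ys)])
for c0 in (C,ring[:2]):
    rr=np.hypot(*(P-c0).T);k=(rr>.1)&(rr<.118);a=np.arctan2(*(P[k]-c0).T[::-1]);print(len(a),rr.max(),(a.min()+a.max())/2,np.median(a))
M=((g>120)).astype('uint8');print(g[124:143,306:328])
p=cast(m,(316,133),.104)[:2];print(p,np.hypot(*(p-ring[:2])),np.arctan2(*(p-ring[:2])[::-1]))
E
```

```text
axis px [200.0827544  133.69112898]
ring [0.57700013 0.07862037 0.06563505]
drum [0.576854   0.07913597 0.09438016]
[ 143    0  126   60 3072] [207.55859375  38.86067708]
443 0.12536995920758898 0.1999848840385359 0.19925744618279678
446 0.12155062258785922 0.1908620115937712 0.19026149953003646
[[ 33  30  37  33  35  33  38  49  60  63  69  59  49  41  35  33  36  38
   36  37  36  36]
 [ 48  48  47  48  46  48  61  78  91  93  97  92  85  67  52  48  41  35
   35  40  33  37]
 [ 96  95  95  93  89  76  86 102 108 112 111 110 106  94  86  86  61  37
   36  36  32  36]
 [133 134 136 133 117 101 105 115 126 131 130 126 118 111 109 112  78  42
   36  38  37  36]
 [147 148 150 144 120 111 128 139 147 152 152 148 141 129 121 119  83  46
   34  37  37  37]
 [149 147 148 137 118 126 149 158 161 163 163 163 160 150 133 117  79  45
   36  38  37  37]
 [147 149 146 131 127 142 155 162 165 165 163 163 162 160 151 128  80  41
   34  36  35  35]
 [148 149 143 132 137 147 154 157 162 163 162 161 160 159 157 139  87  44
   36  34  36  37]
 [149 148 142 135 142 147 149 150 154 159 158 159 158 155 1
[... 329 characters left out ...]
1 140 148 148 149 150 148 146 145 143 147 151 137  87  40
   35  38  36  37]
 [ 36  36  48  91 129 144 147 148 149 149 147 147 145 144 142 121  71  39
   34  37  37  37]
 [ 33  34  36  65 104 133 144 147 148 149 149 150 148 141 124  89  50  36
   37  36  39  35]
 [ 36  35  35  41  69 108 132 141 143 147 147 146 143 126  92  56  38  34
   35  38  38  37]
 [ 36  35  37  35  43  70 100 117 124 131 129 122 112  89  57  36  34  35
   37  36  40  36]
 [ 37  36  36  36  35  39  60  72  81  95  91  77  66  49  37  33  35  35
   38  37  34  37]
 [ 36  38  36  35  34  36  37  38  43  50  47  39  38  34  35  37  35  36
   38  35  37  37]]
[ 0.63538463 -0.01755091] 0.1125062871691113 -1.0251807655903153
```

The two views agree on the angles: tab 0.186/0.190 and post -1.026/-1.025. They differ by 2–4 mm in absolute position, so I'll rely on angles and re-measure near the end. Now I'll descend.

```bash
python3 -m jog '{"dp":[[4,0.1,-0.1],[8,0.2,-0.2],[12,0.2,-0.2],[14.4,0.2,-0.2],[14.4,0.2,-0.2],[14.4,0.2,-0.2],[14.4,0.2,-0.2]],"delta_rot":[[0,0,0],[0,0,0],[0,0,0],[0,0,0],[0,0,0],[0,0,0],[0,0,0]],"fingers":[0,0,0,0,0,0,0]}'
python3 - <<'E'
from plan import *
from plant import viewer
s,P0,R0=now();print(s['t'],P0,s['wrist_force'])
m=viewer.camera_model('wrist');im,d=viewer.snapshot('wrist');cv2.imwrite('pics/w2.png',im)
np.savez('pics/w2.npz',im=im,d=d,**m)
import plan; plan.C[:]=(.5746,.0776)
for th in np.arange(-1.026,-.6,.04): print(th.round(3),*rel(*arc(th,0,P0[2]),P0,R0))
E
```

```text
t: 2.82
ee_pos: [0.5983, -0.0386, 0.0802]
ee_rot: [[0.003, 0.856, 0.517], [-0.0, 0.517, -0.856], [-1.0, 0.002, 0.001]]
wrist_force: [-0.0, -0.3, -0.3]
width: 0.0006
2.825 [ 0.59825379 -0.03855339  0.08017784] [-0.04211477 -0.33491516 -0.31407281]
-1.026 [0.01 2.4  0.04] [-0.001  0.001 -0.002]
-0.986 [0.01 2.85 0.09] [-0.041  0.001 -0.002]
-0.946 [0.01 3.3  0.13] [-0.081  0.002 -0.002]
-0.906 [0.01 3.75 0.15] [-0.121  0.002 -0.002]
-0.866 [0.01 4.2  0.15] [-0.161  0.002 -0.002]
-0.826 [0.01 4.65 0.13] [-0.201  0.002 -0.002]
-0.786 [0.01 5.1  0.09] [-0.241  0.002 -0.002]
-0.746 [0.01 5.55 0.04] [-0.281  0.002 -0.002]
-0.706 [ 0.01  6.   -0.03] [-0.321  0.002 -0.002]
-0.666 [ 0.01  6.44 -0.12] [-0.361  0.002 -0.002]
-0.626 [ 0.01  6.88 -0.23] [-0.401  0.002 -0.002]
```

View pics/w2.png

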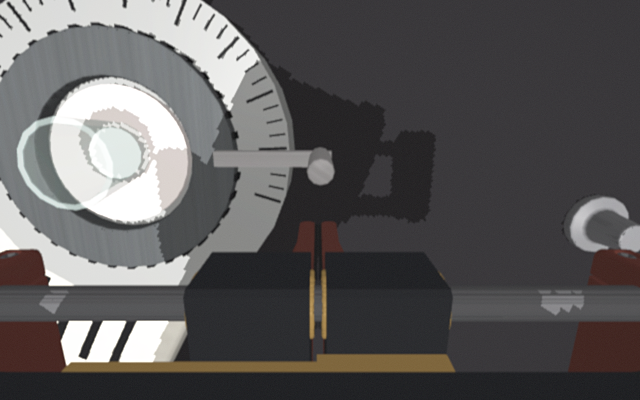

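The wrist view shows the post at (320,165), lined up with the shut fingertips at (318,230). I'll start pushing.

```bash
python3 -m jog '{"dp":[[0,0.8,0],[0,1.6,0],[0,2.1,0],[0,2.4,0.05],[0,2.85,0.1],[0,3.3,0.13],[0,3.75,0.15],[0,4.2,0.15],[0,4.65,0.13],[0,4.65,0.13]],"delta_rot":[[0,0,0],[0,0,0],[0,0,0],[0,0,0],[-0.04,0,0],[-0.08,0,0],[-0.12,0,0],[-0.16,0,0],[-0.2,0,0],[-0.2,0,0]],"fingers":[0,0,0,0,0,0,0,0,0,0]}'
python3 - <<'E'
from plan import *
from plant import viewer
s,P0,R0=now();print(s['t'],P0,s['wrist_force'])
m=viewer.camera_model('wrist');im,d=viewer.snapshot('wrist');cv2.imwrite('pics/w3.png',im)
im,d=viewer.snapshot('top');m=viewer.camera_model('top');cv2.imwrite('pics/t3.png',cv2.resize(im[120:260,240:380],None,fx=4,fy=4,interpolation=2))
E
```

```text
t: 4.12
ee_pos: [0.6383, -0.0152, 0.0786]
ee_rot: [[0.001, 0.735, 0.678], [0.0, 0.678, -0.735], [-1.0, 0.001, 0.0]]
wrist_force: [-0.5, -1.1, -0.5]
width: 0.0003
4.125 [ 0.63827947 -0.01517807  0.07861361] [-0.47137716 -1.13230351 -0.51342431]
```

View pics/w3.png

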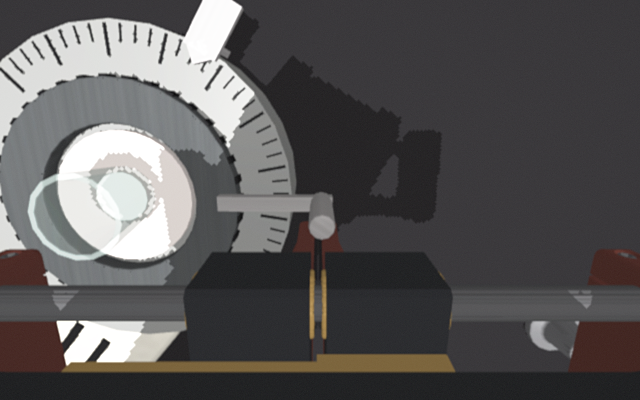

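View pics/t3.png

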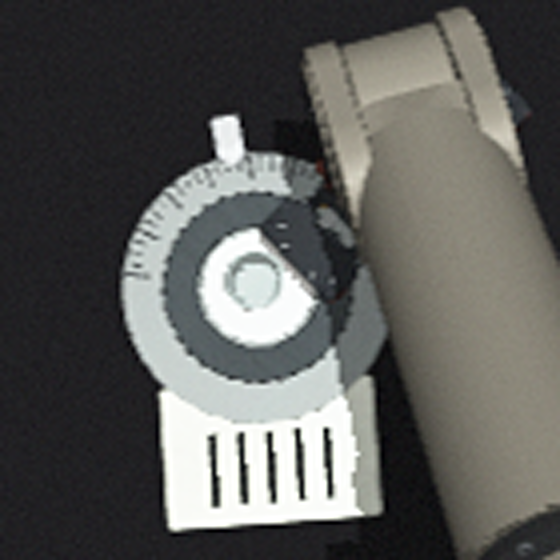

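Contact is made: the post at (322,210) sits against the fingertips and the lever has advanced. Next stretch of arc.

```bash
python3 - <<'E'
from plan import *
C[:]=(.5746,.0776)
P0,R0=arc(-.826,0,.08)
for th in -.826+.045*np.arange(1,13): print(th.round(3),*rel(*arc(th,0,.08),P0,R0))
E
```

```text
-0.781 [0.   0.51 0.06] [-0.045  0.     0.   ]
-0.736 [0.   1.01 0.1 ] [-0.09  0.    0.  ]
-0.691 [0.   1.52 0.11] [-0.135  0.     0.   ]
-0.646 [0.   2.03 0.11] [-0.18  0.    0.  ]
-0.601 [0.   2.54 0.07] [-0.225  0.     0.   ]
-0.556 [0.   3.05 0.02] [-0.27  0.    0.  ]
-0.511 [ 0.    3.55 -0.06] [-0.315  0.     0.   ]
-0.466 [ 0.    4.05 -0.15] [-0.36  0.    0.  ]
-0.421 [ 0.    4.54 -0.28] [-0.405  0.     0.   ]
-0.376 [ 0.    5.03 -0.42] [-0.45  0.    0.  ]
-0.331 [ 0.    5.51 -0.58] [-0.495  0.     0.   ]
-0.286 [ 0.    5.99 -0.77] [-0.54  0.    0.  ]
```

```bash
python3 -m jog '{"dp":[[0,0.51,0.06],[0,1.01,0.1],[0,1.52,0.11],[0,2.03,0.11],[0,2.54,0.07],[0,3.05,0.02],[0,3.55,-0.06],[0,4.05,-0.15],[0,4.54,-0.28],[0,5.03,-0.42],[0,5.51,-0.58],[0,5.99,-0.77]],"delta_rot":[[-0.045,0,0],[-0.09,0,0],[-0.135,0,0],[-0.18,0,0],[-0.225,0,0],[-0.27,0,0],[-0.315,0,0],[-0.36,0,0],[-0.405,0,0],[-0.45,0,0],[-0.495,0,0],[-0.54,0,0]],"fingers":[0,0,0,0,0,0,0,0,0,0,0,0]}'
python3 - <<'E'
from plan import *
from plant import viewer
s,P0,R0=now();C[:]=(.5746,.0776);print(s['t'],P0,arc(-.286,0,.08)[0],s['wrist_force'])
m=viewer.camera_model('wrist');im,d=viewer.snapshot('wrist');cv2.imwrite('pics/w4.png',im);np.savez('pics/w4.npz',im=im,d=d,**m)
E
```

```text
t: 5.72
ee_pos: [0.6768, 0.0312, 0.0787]
ee_rot: [[0.0, 0.28, 0.96], [0.0, 0.96, -0.28], [-1.0, 0.0, 0.0]]
wrist_force: [1.5, -3.4, 0.5]
width: 0.0004
5.725 [0.67680676 0.03120055 0.078694  ] [0.67753669 0.03065282 0.08      ] [ 1.50232502 -3.37613405  0.48579115]
```

View pics/w4.png

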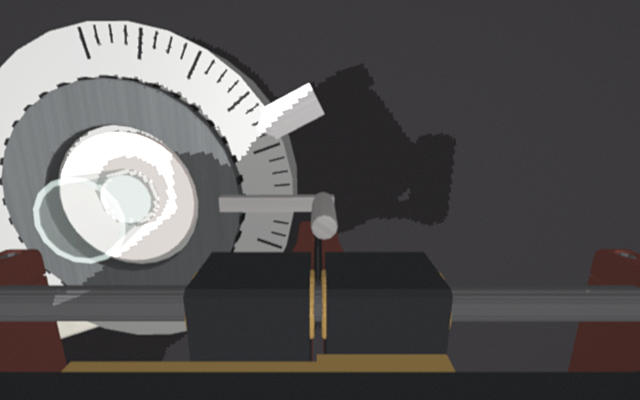

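The post at (323,212) is still centred on the tip, with the tab ahead at (295,108). I'll go on to a commanded angle of about 0.074 and stop there to measure.

```bash
python3 -m jog '{"dp":[[0,0.51,0.06],[0,1.01,0.1],[0,1.52,0.11],[0,2.03,0.11],[0,2.54,0.07],[0,3.05,0.02],[0,3.55,-0.06],[0,4.05,-0.15],[0,4.05,-0.15],[0,4.05,-0.15]],"delta_rot":[[-0.045,0,0],[-0.09,0,0],[-0.135,0,0],[-0.18,0,0],[-0.225,0,0],[-0.27,0,0],[-0.315,0,0],[-0.36,0,0],[-0.36,0,0],[-0.36,0,0]],"fingers":[0,0,0,0,0,0,0,0,0,0]}'
python3 - <<'E'
from plan import *
from plant import viewer
s,P0,R0=now();C[:]=(.5746,.0776);print(s['t'],P0,arc(.074,0,.08)[0],s['wrist_force'])
m=viewer.camera_model('wrist');im,d=viewer.snapshot('wrist');cv2.imwrite('pics/w5.png',im);np.savez('pics/w5.npz',im=im,d=d,**m)
m=viewer.camera_model('scene');im,d=viewer.snapshot('scene');cv2.imwrite('pics/s5.png',cv2.resize(im[130:270,270:430],None,fx=4,fy=4,interpolation=2));np.savez('pics/s5.npz',im=im,d=d,**m)
m=viewer.camera_model('top');im,d=viewer.snapshot('top');cv2.imwrite('pics/t5.png',cv2.resize(im[120:260,240:380],None,fx=4,fy=4,interpolation=2));np.savez('pics/t5.npz',im=im,d=d,**m)
E
```

```text
t: 7.02
ee_pos: [0.686, 0.0709, 0.0784]
ee_rot: [[-0.001, -0.073, 0.997], [0.001, 0.997, 0.073], [-1.0, 0.001, -0.001]]
wrist_force: [-0.3, -0.1, -0.1]
width: 0.0007
7.025 [0.68604146 0.07094929 0.07842282] [0.6874764  0.06992423 0.08      ] [-0.2795157  -0.05668953 -0.06432568]
```

View pics/w5.png

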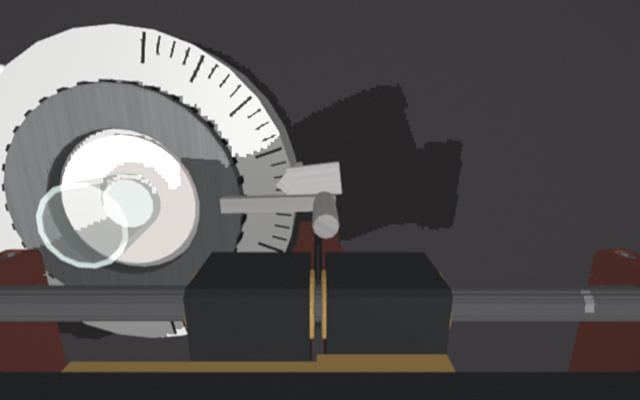

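View pics/s5.png

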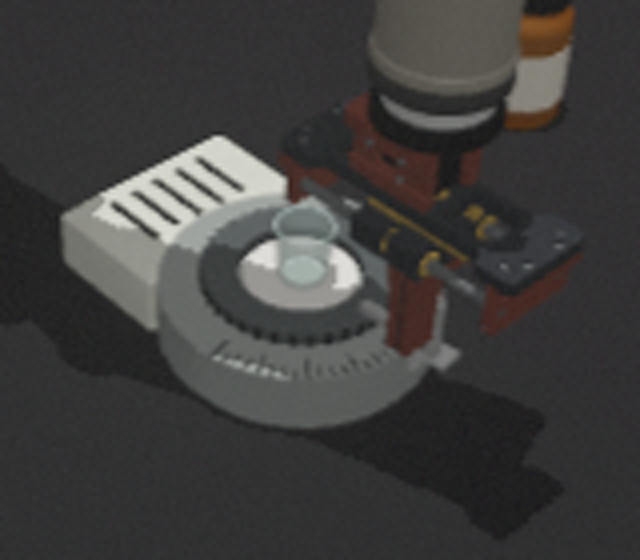

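View pics/t5.png

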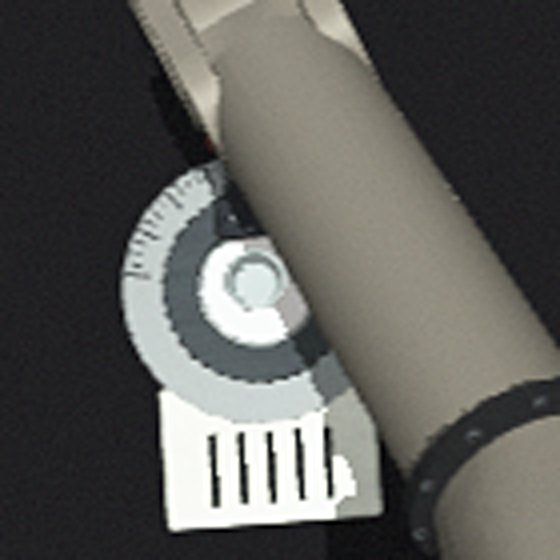

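The wrist view shows the lever bar at (270,204), the post's top at (325,228) and the tab just beyond at (310,178). I'll work out the angles in this view from the ring and drum fit, the bar's centre line and the tab.

```bash
cat > meas.py <<'E'
from plan import *
from scipy.optimize import least_squares
def circ(m,z,r0,r1,rise,angs,c0):
    g=cv2.cvtColor(m['im'],cv2.COLOR_BGR2GRAY);P=[]
    for a in angs:
        rs=np.linspace(r0,r1,160);u=np.array([proj(m,[c0[0]+r*np.cos(a),c0[1]+r*np.sin(a),z]) for r in rs]).astype(np.float32)
        if u.min()<1 or u[:,0].max()>638 or u[:,1].max()>398: continue
        v=cv2.remap(g,u[:,:1],u[:,1:],1).ravel().astype(float);gr=np.gradient(v);i=np.argmax(gr) if rise else np.argmin(gr)
        P.append([c0[0]+rs[i]*np.cos(a),c0[1]+rs[i]*np.sin(a)])
    P=np.array(P)
    return len(P),least_squares(lambda q:np.hypot(*(P-q[:2]).T)-q[2],[*c0,.07],loss='soft_l1',f_scale=.0005).x.round(4)
def ang(m,uv,z,c): 
    p=cast(m,uv,z)[:2]-c;return np.hypot(*p).round(4),np.arctan2(p[1],p[0]).round(4)
E
python3 - <<'E'
from meas import *
m=load('w5');C0=np.array([.5746,.0776])
print('ring',circ(m,.062,.056,.078,True,np.deg2rad(np.r_[25:140:4]),C0))
print('drum',circ(m,.05,.087,.105,False,np.deg2rad(np.r_[22:110:3]),C0))
print('win',circ(m,.056,.034,.05,False,np.deg2rad(np.r_[-90:60:4]),C0))
cv2.imwrite('pics/c5.png',cv2.resize(m['im'][140:260,200:360],None,fx=5,fy=5,interpolation=2))
E
```

```text
ring (28, array([0.5792, 0.077 , 0.0682]))
drum (30, array([0.5766, 0.0777, 0.0956]))
win (38, array([0.577 , 0.0786, 0.0383]))
```

View pics/c5.png

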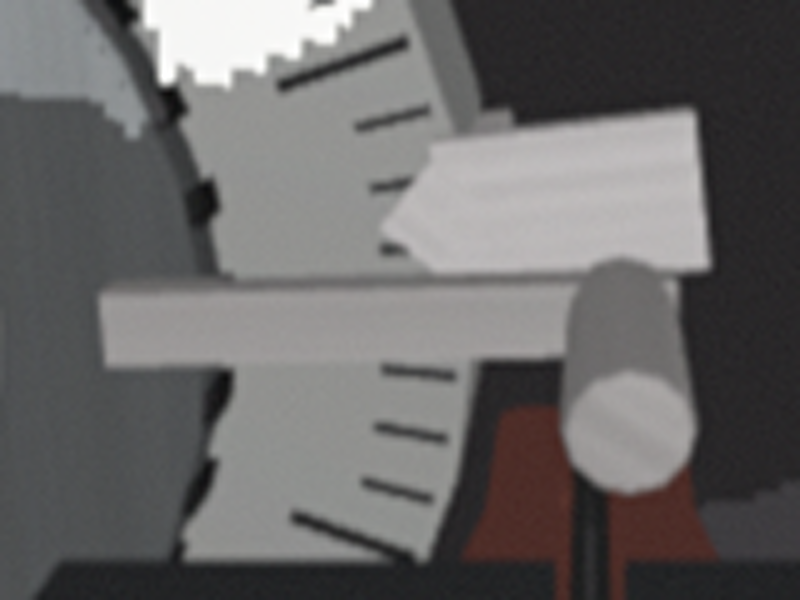

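In the crop, the tab's centre line runs from its tip at full-image (276.6,186.4) to mid-outer (340.6,177.8). The bar's centre line runs from (220.6,206.0) to (312.0,204.0), and the post's top is at (325.8,226.4).

```bash
python3 - <<'E'
from meas import *
m=load('w5')
for c in ([.5766,.0777],[.577,.0785],[.5746,.0776]):
    c=np.array(c);print(c)
    for n,uv,z in [('tip',(276.2,186),.055),('outer',(340.2,177.4),.055),('post',(325.4,226),.104),('barL',(220.2,205.6),.068),('barR',(311.6,203.6),.068)]: print(n,ang(m,uv,z,c))
a=cast(m,(276.2,186),.055);b=cast(m,(340.2,177.4),.055);print('tabdir',np.arctan2(*(b-a)[:2][::-1]))
a=cast(m,(220.2,205.6),.068);b=cast(m,(311.6,203.6),.068);print('bardir',np.arctan2(*(b-a)[:2][::-1]))
E
```

```text
[0.5766 0.0777]
tip (np.float64(0.0858), np.float64(0.1906))
outer (np.float64(0.1226), np.float64(0.1969))
post (np.float64(0.1124), np.float64(0.1071))
barL (np.float64(0.0565), np.float64(0.1122))
barR (np.float64(0.1057), np.float64(0.1056))
[0.577  0.0785]
tip (np.float64(0.0853), np.float64(0.1823))
outer (np.float64(0.122), np.float64(0.1912))
post (np.float64(0.1119), np.float64(0.1004))
barL (np.float64(0.056), np.float64(0.0988))
barR (np.float64(0.1052), np.float64(0.0985))
[0.5746 0.0776]
tip (np.float64(0.0878), np.float64(0.1874))
outer (np.float64(0.1246), np.float64(0.1946))
post (np.float64(0.1144), np.float64(0.1061))
barL (np.float64(0.0585), np.float64(0.1101))
barR (np.float64(0.1077), np.float64(0.1046))
tabdir 0.2116963747624571
bardir 0.09804092111927365
```

About 0.087 rad remains (roughly 9.7 mm). I'll push 0.08 rad slowly, then re-measure.

```bash
python3 -m jog '{"dp":[[0,0.11,0.01],[0,0.22,0.03],[0,0.34,0.04],[0,0.45,0.05],[0,0.56,0.07],[0,0.67,0.08],[0,0.79,0.09],[0,0.87,0.09],[0,0.87,0.09],[0,0.87,0.09]],"delta_rot":[[-0.01,0,0],[-0.02,0,0],[-0.03,0,0],[-0.04,0,0],[-0.05,0,0],[-0.06,0,0],[-0.07,0,0],[-0.078,0,0],[-0.078,0,0],[-0.078,0,0]],"fingers":[0,0,0,0,0,0,0,0,0,0]}'
python3 - <<'E'
from meas import *
from plant import viewer
s,P0,R0=now();print(s['t'],P0,s['wrist_force'])
m=viewer.camera_model('wrist');im,d=viewer.snapshot('wrist');np.savez('pics/w6.npz',im=im,d=d,**m)
cv2.imwrite('pics/c6.png',cv2.resize(im[140:260,200:360],None,fx=5,fy=5,interpolation=2))
m=load('w6');C0=np.array([.5766,.0777])
print('drum',circ(m,.05,.087,.105,False,np.deg2rad(np.r_[22:110:3]),C0))
print('win',circ(m,.056,.034,.05,False,np.deg2rad(np.r_[-90:60:4]),C0))
E
```

```text
t: 8.43
ee_pos: [0.6868, 0.0791, 0.0786]
ee_rot: [[0.0, -0.151, 0.989], [0.0, 0.989, 0.151], [-1.0, 0.0, 0.0]]
wrist_force: [-1.5, -0.7, -0.1]
width: 0.0005
8.425 [0.6868122  0.07907119 0.07862135] [-1.50923241 -0.67622522 -0.06211874]
drum (30, array([0.5762, 0.0751, 0.098 ]))
win (38, array([0.5779, 0.0786, 0.0385]))
```

View pics/c6.png

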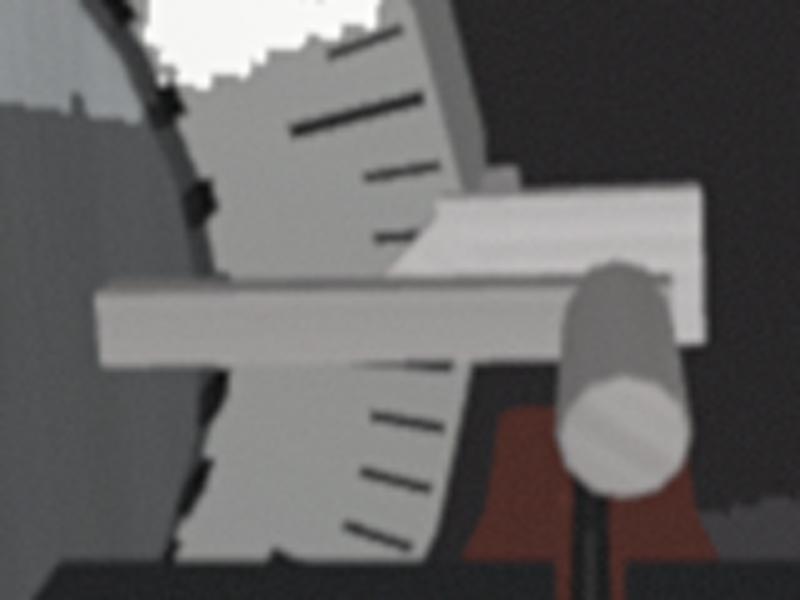

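In this crop the tab's outer end runs from (703,183) to (707,345), with its middle at full-image (340.6,192.4). The post's top is at (324.4,226.8), and the bar runs from (219.4,205.2) to (311.6,203.6).

```bash
python3 - <<'E'
from meas import *
m=load('w6')
for c in ([.5766,.0777],[.5775,.0785]):
    c=np.array(c);print(c)
    for n,uv,z in [('outer',(340.6,192.4),.055),('oA',(340.2,176.2),.055),('oB',(341,208.6),.055),('post',(324.4,226.8),.104),('barL',(219.0,205.4),.068),('barR',(311.6,203.9),.068)]: print(n,cast(m,uv,z)[:2].round(4),ang(m,uv,z,c))
E
```

```text
[0.5766 0.0777]
outer [0.697  0.1018] (np.float64(0.1228), np.float64(0.198))
oA [0.6951 0.1112] (np.float64(0.1232), np.float64(0.275))
oB [0.6988 0.0923] (np.float64(0.1231), np.float64(0.1189))
post [0.6873 0.0974] (np.float64(0.1125), np.float64(0.1765))
barL [0.632  0.0879] (np.float64(0.0563), np.float64(0.182))
barR [0.6812 0.0963] (np.float64(0.1063), np.float64(0.1761))
[0.5775 0.0785]
outer [0.697  0.1018] (np.float64(0.1217), np.float64(0.193))
oA [0.6951 0.1112] (np.float64(0.1221), np.float64(0.2707))
oB [0.6988 0.0923] (np.float64(0.1221), np.float64(0.1133))
post [0.6873 0.0974] (np.float64(0.1114), np.float64(0.1708))
barL [0.632  0.0879] (np.float64(0.0553), np.float64(0.1707))
barR [0.6812 0.0963] (np.float64(0.1052), np.float64(0.1701))
```

0.022 rad is left (2.4 mm). One last small push.

```bash
python3 -m jog '{"dp":[[0,0.06,0.01],[0,0.12,0.02],[0,0.18,0.02],[0,0.23,0.03],[0,0.23,0.03],[0,0.23,0.03],[0,0.23,0.03]],"delta_rot":[[-0.005,0,0],[-0.01,0,0],[-0.015,0,0],[-0.02,0,0],[-0.02,0,0],[-0.02,0,0],[-0.02,0,0]],"fingers":[0,0,0,0,0,0,0]}'
python3 - <<'E'
from meas import *
from plant import viewer
s,P0,R0=now();print(s['t'],P0,s['wrist_force'])
m=viewer.camera_model('wrist');im,d=viewer.snapshot('wrist');np.savez('pics/w7.npz',im=im,d=d,**m)
cv2.imwrite('pics/c7.png',cv2.resize(im[140:260,200:360],None,fx=5,fy=5,interpolation=2))
E
```

```text
t: 9.35
ee_pos: [0.6868, 0.0812, 0.0786]
ee_rot: [[-0.0, -0.17, 0.985], [0.0, 0.985, 0.17], [-1.0, 0.0, 0.0]]
wrist_force: [-1.3, -1.5, -0.8]
width: 0.0007
9.35 [0.68678465 0.08118221 0.07862887] [-1.34997469 -1.53374037 -0.77619423]
```

View pics/c7.png

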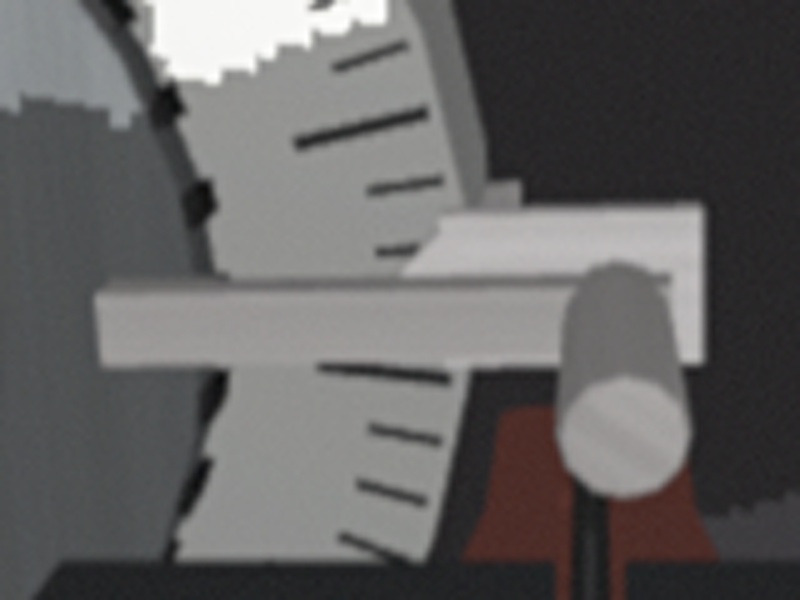

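The post and bar are unchanged in the view, and the middle of the tab's end is now at (340.6,196.2), right under the line of the lever. I'll back straight off and rise, then verify from the top view.

```bash
python3 - <<'E'
from meas import *
m=load('w7')
for c in ([.5766,.0777],[.5775,.0785]):
    for n,uv,z in [('outer',(340.6,196.2),.055),('post',(324.4,226.8),.104),('barR',(311.6,203.9),.068)]: print(n,ang(m,uv,z,np.array(c)))
E
python3 -m jog '{"dp":[[0,-1,0],[0,-2.5,0],[0,-4,0],[-3,-5,0],[-8,-6,0],[-13,-8,0],[-15,-12,0],[-15,-18,0],[-15,-20,0],[-15,-20,0]],"delta_rot":[[0,0,0],[0,0,0],[0,0,0],[0,0,0],[0,0,0],[0,0,0],[0,0,0],[0,0,0],[0,0,0],[0,0,0]],"fingers":[0,0,0,0,0,0,0,0,0,0]}'
python3 - <<'E'
from meas import *
from plant import viewer
s,P0,R0=now()
B=np.array([.4977,-.275]);print(s['t'],P0,s['wrist_force']);
P=np.array([*B,.10]);print(rel(P,tool(np.arctan2(R0[1,1],R0[0,1])),P0,R0))
m=viewer.camera_model('top');im,d=viewer.snapshot('top');cv2.imwrite('pics/t8.png',im);np.savez('pics/t8.npz',im=im,d=d,**m)
E
```

```text
outer (np.float64(0.1227), np.float64(0.1991))
post (np.float64(0.1125), np.float64(0.196))
barR (np.float64(0.1063), np.float64(0.1956))
outer (np.float64(0.1217), np.float64(0.1941))
post (np.float64(0.1114), np.float64(0.1905))
barR (np.float64(0.1052), np.float64(0.1898))
t: 10.65
ee_pos: [0.7205, -0.1187, 0.228]
ee_rot: [[-0.001, -0.166, 0.986], [-0.0, 0.986, 0.166], [-1.0, -0.0, -0.001]]
wrist_force: [0.3, 0.3, 0.2]
width: 0.0003
10.65 [ 0.72051552 -0.11872266  0.228001  ] [0.30600187 0.31083206 0.21526412]
(array([ 12.82, -11.71, -24.56]), array([-0.   , -0.001,  0.   ]))
```

View pics/t8.png

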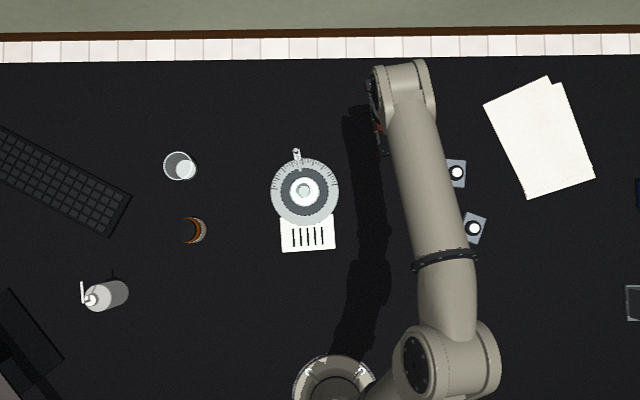

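The top view shows the post standing over the tab at (296,152), with the beaker, jar and cup where they were. I'll put a number on it.

```bash
python3 - <<'E'
from meas import *
m=load('t8');C=np.array([.5734,.0769]);W=wpts(m);R=np.hypot(*(W[...,:2]-C).transpose(2,0,1))
M=(m['d']>0)&(W[...,2]>.085)&(W[...,2]<.13)&(R>.09)&(R<.135)
ys,xs=np.nonzero(M);print(len(xs),xs.mean(),ys.mean(),ang(m,(xs.mean(),ys.mean()),.104,C))
cv2.imwrite('pics/c8.png',cv2.resize(m['im'][140:180,270:325],None,fx=12,fy=12,interpolation=2))
E
```

```text
20 295.9 150.05 (np.float64(0.1105), np.float64(0.1712))
```

View pics/c8.png

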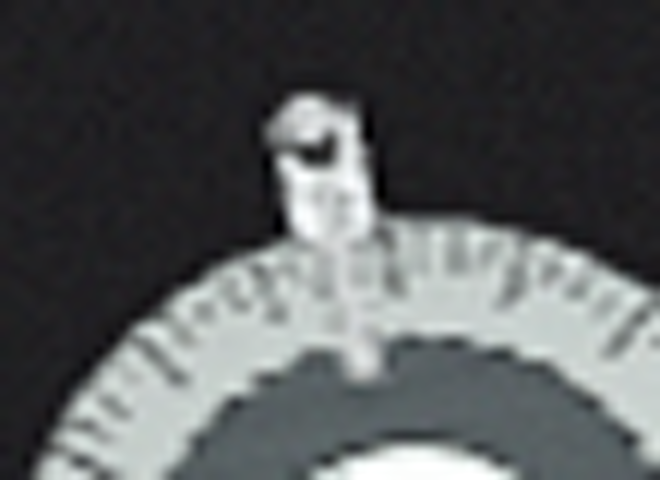

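Viewed from the top, the post sits within about 1 mm of the tab's centre line (angle 0.171–0.177 against 0.186). The wrist view gives an even smaller gap of 0.4 mm. It's set, so I'll go to the button.

```bash
python3 -m jog '{"dp":[[0,-3,-6],[0,-6,-12],[0,-9,-18],[0,-11.6,-24.4],[0,-11.6,-24.4],[4,-11.6,-24.4],[8,-11.6,-24.4],[11,-11.6,-24.4],[11,-11.6,-24.4],[11,-11.6,-24.4],[11,-11.6,-24.4]],"delta_rot":[[0,0,0],[0,0,0],[0,0,0],[0,0,0],[0,0,0],[0,0,0],[0,0,0],[0,0,0],[0,0,0],[0,0,0],[0,0,0]],"fingers":[0,0,0,0,0,0,0,0,0,0,0]}'
python3 - <<'E'
from meas import *
from plant import viewer
s,P0,R0=now();print(s['t'],P0,s['wrist_force'])
for n in ('wrist','scene'):
    m=viewer.camera_model(n);im,d=viewer.snapshot(n);cv2.imwrite(f'pics/{n}9.png',im);np.savez(f'pics/{n}9.npz',im=im,d=d,**m)
cv2.imwrite('pics/c9.png',cv2.resize(im[190:290,150:280],None,fx=6,fy=6,interpolation=2))
E
```

```text
t: 12.08
ee_pos: [0.5015, -0.2715, 0.1203]
ee_rot: [[0.003, -0.171, 0.985], [-0.001, 0.985, 0.171], [-1.0, -0.001, 0.002]]
wrist_force: [-0.5, -0.3, -0.3]
width: 0.0004
12.075 [ 0.50150337 -0.27153168  0.12026474] [-0.46994051 -0.26078328 -0.26967359]
```

View pics/wrist9.png

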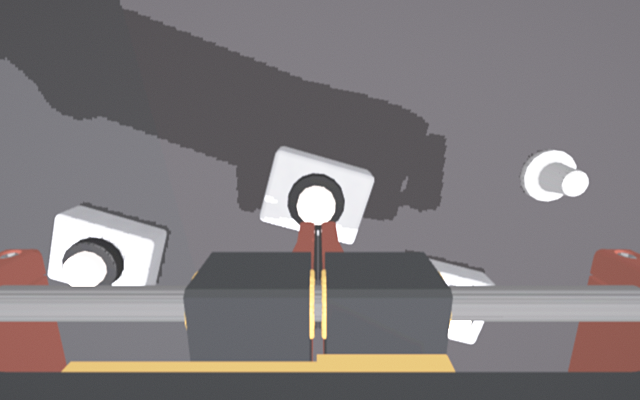

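View pics/c9.png

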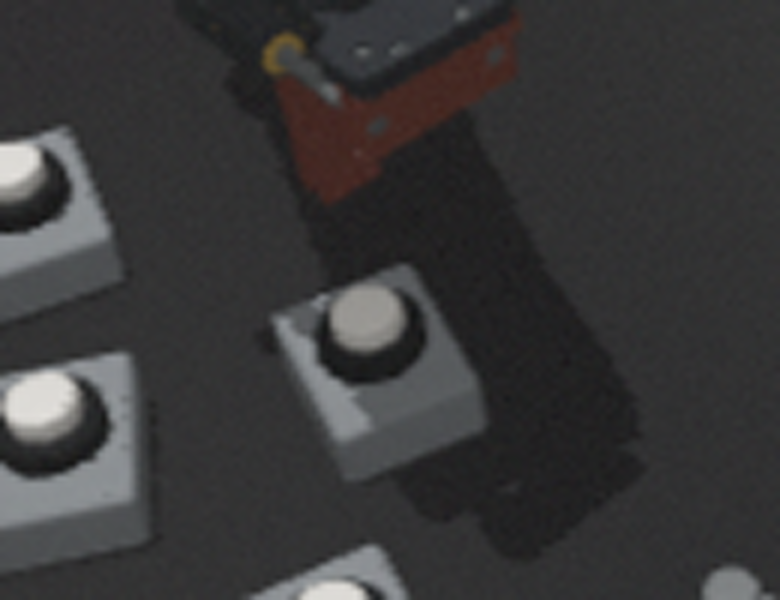

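The wrist view shows the chosen button at (316,204), in line with the fingertip. The button stands well above its collar. I'll check its position in both views.

```bash
python3 - <<'E'
from meas import *
m=load('wrist9');g=cv2.cvtColor(m['im'],cv2.COLOR_BGR2GRAY)
n,l,st,c=cv2.connectedComponentsWithStats((g>225).astype('uint8')[:,290:342][178:226]);i=1+np.argmax(st[1:,4]);u=c[i]+[290,178];print(st[i],u,cast(m,u,.052))
m=load('scene9');u=np.array([150+366/6,190+316/6]);print(u,cast(m,u,.052))
s,P0,R0=now();print(P0);
for B in ([.4995,-.274],):print(rel(np.array([*B,.05]),R0,P0,R0))
E
```

```text
[   7    8   38   39 1167] [315.68209083 204.99400171] [ 0.50055986 -0.27159138  0.052     ]
[211.         242.66666667] [ 0.50416227 -0.27515529  0.052     ]
[ 0.50094371 -0.27190212  0.11990213]
(array([ 6.99, -0.17, -0.19]), array([0., 0., 0.]))
```

The three estimates lie within a few mm of (0.500,-0.273), and the TCP is at (0.501,-0.272). I'll press straight down and watch the force.

```bash
python3 -m jog '{"dp":[[2,-0.1,-0.1],[4,-0.1,-0.1],[5.5,-0.1,-0.1],[6.4,-0.1,-0.1],[6.8,-0.1,-0.1],[7.1,-0.1,-0.1],[7.3,-0.1,-0.1],[7.3,-0.1,-0.1],[7.3,-0.1,-0.1]],"delta_rot":[[0,0,0],[0,0,0],[0,0,0],[0,0,0],[0,0,0],[0,0,0],[0,0,0],[0,0,0],[0,0,0]],"fingers":[0,0,0,0,0,0,0,0,0]}'
```

```text
t: 13.3
ee_pos: [0.4989, -0.2727, 0.0464]
ee_rot: [[-0.001, -0.17, 0.985], [-0.0, 0.985, 0.17], [-1.0, -0.0, -0.001]]
wrist_force: [-5.2, 1.9, 7.3]
width: 0.0005
```

The tip is at 46.4 mm with 7 N of push-back, so the button is about at the bottom. I'll press slightly further to be sure.

```bash
python3 -m jog '{"dp":[[0.1,0,0],[0.2,0,0],[0.2,0,0],[0.2,0,0]],"delta_rot":[[0,0,0],[0,0,0],[0,0,0],[0,0,0]],"fingers":[0,0,0,0]}'
python3 - <<'E'
from meas import *
from plant import viewer
im,d=viewer.snapshot('scene');cv2.imwrite('pics/c10.png',cv2.resize(im[190:290,150:280],None,fx=6,fy=6,interpolation=2))
E
```

```text
t: 13.8
ee_pos: [0.499, -0.2727, 0.0461]
ee_rot: [[-0.001, -0.17, 0.985], [-0.001, 0.985, 0.17], [-1.0, -0.001, -0.001]]
wrist_force: [-9.6, 4.8, 23.0]
width: 0.0007
```

View pics/c10.png

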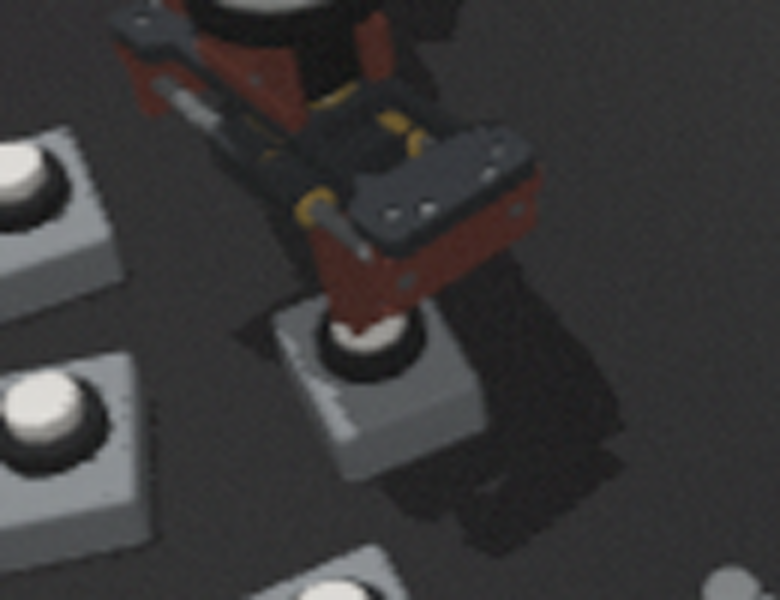

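The crop shows the fingertip on the right button, pressed down to its collar. At 23 N and z = 46.1 mm it's bottomed out (52 - 6 = 46). Now I'll rise and move clear.

```bash
python3 -m jog '{"dp":[[-1,0,0],[-3,0,0],[-7,0,0],[-12,0,0],[-17,0,0],[-17,-5,-4],[-17,-10,-8],[-17,-14,-10],[-17,-14,-10],[-17,-14,-10],[-17,-14,-10]],"delta_rot":[[0,0,0],[0,0,0],[0,0,0],[0,0,0],[0,0,0],[0,0,0],[0,0,0],[0,0,0],[0,0,0],[0,0,0],[0,0,0]],"fingers":[0,0,0,0,0,0,0,0,0,0,0]}'
python3 - <<'E'
from meas import *
from plant import viewer
s,P0,R0=now();print(s['t'],P0,s['wrist_force'])
for n in ('top','scene'):
    m=viewer.camera_model(n);im,d=viewer.snapshot(n);cv2.imwrite(f'pics/{n}11.png',im);np.savez(f'pics/{n}11.npz',im=im,d=d,**m)
m=load('top11');C=np.array([.5734,.0769]);W=wpts(m);R=np.hypot(*(W[...,:2]-C).transpose(2,0,1))
M=(m['d']>0)&(W[...,2]>.085)&(W[...,2]<.13)&(R>.09)&(R<.135)
ys,xs=np.nonzero(M);print(len(xs),xs.mean(),ys.mean(),ang(m,(xs.mean(),ys.mean()),.104,C))
print('button z',W[214:220,428:434,2].mean())
a=load('top0')['im'];D=np.abs(a.astype(int)-m['im']).max(2)>60
print('beaker/jar/cup changed px',D[145:250,160:215].sum(),D[175:207,285:322].sum(),'stopper',D[140:165,398:422].sum())
E
```

```text
t: 15.22
ee_pos: [0.4258, -0.4263, 0.2142]
ee_rot: [[0.001, -0.173, 0.985], [0.0, 0.985, 0.173], [-1.0, -0.0, 0.001]]
wrist_force: [0.2, -0.2, 0.5]
width: 0.0005
15.225 [ 0.42580998 -0.42632621  0.2141848 ] [ 0.17415561 -0.24782876  0.47444165]
20 295.9 150.05 (np.float64(0.1105), np.float64(0.1712))
button z 0.05275724890207253
beaker/jar/cup changed px 0 2 stopper 0
```

View pics/top11.png

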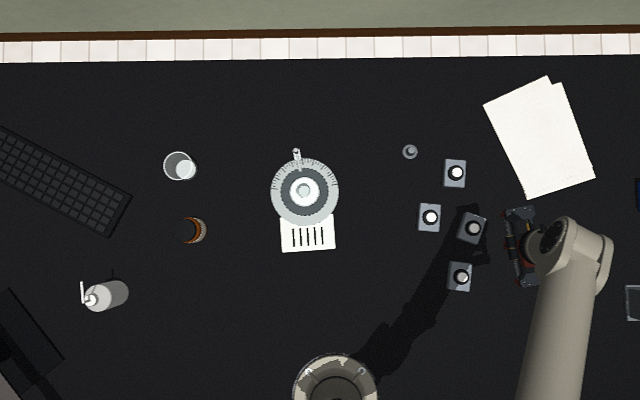

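View pics/scene11.png

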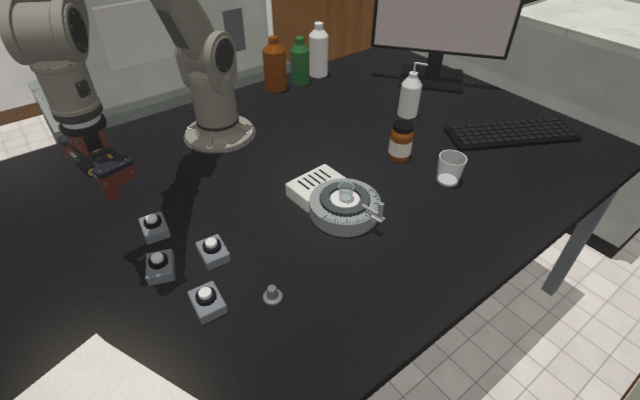

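Both views show the post over the tab, at (296,150) in the top view. The button is up again at (431,217), the labware hasn't moved, and the arm is clear.

```bash
python3 -c "
from plant import workorder
print(workorder.sign_off())"
```

```text
the job is handed in; nothing more can be done
None
```

The job is done and handed in at about 15 s; sign-off reported no verdict. I pushed the lever post around to the tab with the side of the shut fingertips, pressed the leftmost box's button to its stop, let it up and moved clear.

- **Post over tab:** the wrist view put the post about 0.4 mm from the tab's centre line. The top view put it 1–1.7 mm off, and the post had not moved there after the press. Both are well inside 5.5 mm. The largest wrist force I read after any push was about 4 N.
- **Button:** it stopped at a tip height of 46.1 mm under 23 N, which matches full travel. The depth reading afterwards was 53 mm, so it is up again.
- **Labware:** comparing the top view before and after showed essentially no change at the cup, jar, beaker or stopper. The arm ended clear, with no more than 0.5 N on any axis of the wrist.
- **Disagreements:** absolute positions from the top, wrist and scene cameras differed by up to about 6 mm. I therefore set the lever by angles measured within one view, and aimed at the button between the three estimates. A circle fit to the drum and ring in one wrist view was also a few mm off, so I worked from the fits that matched the given sizes.

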